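Line up the vanity bottles by height

TASK

Line up the four bottles in order of height on the row of round pads on the tray, one upright in the middle of each pad: the tallest on the end pad on the makeup mirror's side, then step by step down to the shortest at the other end. Set each bottle down gently, never letting one drop or tip over, and leave the cuticle pusher where it lies.

Things in the scene. Friction and masses are not known exactly. Their poses are not given: they have to be found in the camera images.
- bottle_slim: the tallest bottle: slim round mist bottle, 126 mm high in all; straight body 32 mm in diameter up to 92 mm, above it a 26 mm wide cap; about 100 g. Wine-red body, black cap, standing upright and loose on the table; origin at the centre of its underside, z up.
- bottle_wide: the second tallest: wide round remover bottle, 100 mm high in all; straight body 40 mm in diameter up to 70 mm, then a shoulder and a 22 mm wide cap from 78 mm up; about 110 g. Wine-red body, black cap, standing upright and loose on the table; origin at the centre of its underside, z up.
- bottle_round: the third tallest: round nail polish bottle, 78 mm high in all; straight body 34 mm in diameter up to 40 mm, then a shoulder and a 16 mm wide cap from 46 mm up; about 70 g. Wine-red body, black cap, standing upright and loose on the table; origin at the centre of its underside, z up.
- bottle_square: the shortest: square nail polish bottle, 56 mm high in all; square body 32 x 32 mm (faces along its x and y axes) up to 34 mm, above it a 15 mm wide round cap; about 60 g. Wine-red body, black cap, standing upright and loose on the table; origin at the centre of its underside, z up.
- pad_1: one of four like dark-grey rubber discs, diameter 48 mm, 2 mm thick, fixed in a straight row about 70 mm apart along the middle of a pale fixed tray (110 x 310 mm, rim 8 mm high, turned up to 10 degrees). This is the end pad on the robot's left (+y). Origin at the centre of its underside, 5 mm above the table (its top is at 7 mm); y points along the row towards pad_1, z up.
- pad_2: one of four like dark-grey rubber discs, diameter 48 mm, 2 mm thick, fixed in a straight row about 70 mm apart along the middle of a pale fixed tray (110 x 310 mm, rim 8 mm high, turned up to 10 degrees). Second from the robot's left. Origin at the centre of its underside, 5 mm above the table (its top is at 7 mm); y points along the row towards pad_1, z up.
- pad_3: one of four like dark-grey rubber discs, diameter 48 mm, 2 mm thick, fixed in a straight row about 70 mm apart along the middle of a pale fixed tray (110 x 310 mm, rim 8 mm high, turned up to 10 degrees). Third from the robot's left. Origin at the centre of its underside, 5 mm above the table (its top is at 7 mm); y points along the row towards pad_1, z up.
- pad_4: one of four like dark-grey rubber discs, diameter 48 mm, 2 mm thick, fixed in a straight row about 70 mm apart along the middle of a pale fixed tray (110 x 310 mm, rim 8 mm high, turned up to 10 degrees). This is the end pad on the robot's right (-y). Origin at the centre of its underside, 5 mm above the table (its top is at 7 mm); y points along the row towards pad_1, z up.
- mirror: folding makeup mirror, 245 mm high and 155 mm wide, its panel hinged on a 100 x 150 mm light base with a toggle switch; fixed towards the back of the table, either to the left or to the right of the row; a cup of brushes stands on the other side. Origin at the centre of the base's underside.
- pusher: steel cuticle pusher, a bar 128 mm long, 9 to 10 mm wide and 7 mm high, lying loose roughly along the robot's forward direction among the bottles (a flat black powder compact, 66 mm across and 16 mm high, lies among them too); origin at its middle on the underside, x along its length.
Mind the look-alikes: they are no part of the job. Leave any blue look-alike of the bottle_square alone.

How it is judged:
By the outcome, as a careful person would: the job done as asked, in the order asked, and still so for the second after the job is handed in, with the robot touching nothing.
It also fails if it takes over 112 s, if anything falls off the work surface, if the arm or the gripper's body presses on something with over 40 N, if the wrist force passes 120 N, or if a joint passes its speed limit or range.

ROBOT

A 7-joint arm with a two-finger parallel gripper is mounted at the origin on the work surface. World frame = base frame: x ahead of the robot, y to its left, z up, the work surface at z = 0. Lengths are in m, angles in rad, forces in N, time in s.
With the tool pointing down it reaches from about 0.35 to 0.9 m from the base axis. Payload 19.9 kg.
Tool frame: the origin (TCP) lies at the very end of the fingers, on their centre line; the grasp point (between the pads) lies 19 mm behind it (arm.grip_depth is the distance from the TCP to the grasp point, in m); z points along the fingers, y is the line along which they close (so a half turn about z gives the same grasp; the last joint's range is limited). The gripper opens to 94 mm and grips with 3 to 60 N. Pads are 16 mm wide; open, the fingers measure 119 mm over their backs; the gripper's body (75 mm by 177 mm) begins 78 mm behind the grasp point.
Start: joints at [-0.042, 0.417, -0.01, 1.614, 0.005, 1.111, -0.053], TCP at [0.625, 0, 0.205] pointing down, gripper open.
Joint ranges: [-2.81, 2.81], [-0.39, 2.02], [-1.27, 1.25], [0.06, 2.57], [-1.19, 4.33], [0.19, 2], [-2.82, 2.82]. Speed limits (rad/s): [1.89, 1.89, 2.39, 2.39, 3.01, 3.01, 3.01].

INTERFACE

Orientations are given as a rotation vector (axis times angle).
In Python, from rig import arm gives the robot as it stands. The module is installed in compiled form; this text tells all that it offers.
- The arm moves only by the tool jog_arm, never from a script. Its arguments are lists of equal length, an entry for each row: "delta_rot": the turn, a rotation vector about the tool's x, y, z in degrees, a list of three; "linear": the shift along the tool's x, y, z in mm, a list of three; "hand": the finger opening in mm, from 0 to 94. In form: {"delta_rot": [[rx, ry, rz], ...], "linear": [[dx, dy, dz], ...], "hand": [hand, ...]}. A call has 1 to 10 rows; each row is the pose to reach, as a shift and turn from the pose commanded when the call began, along the tool's axes at that moment; what a row does not reach only later rows make up. A row lasts 1/12 s, in which the tool goes at most 41.7 mm and 7.16 degrees, less where a joint would pass 70% of its speed; a pose out of reach is approached as far as the arm can. A call with a gripper value outside its range is refused whole. The fingers move at their own pace and stop on an object; "force" is the grip in N (left out, the last holds). Time passes only in rows, so rows that repeat a pose let the fingers close. It gives the time, the measured TCP pose, the force, the opening and the grip force at its end, in the units of the state.
- arm.observe(): the state, without advancing time (a new reading comes with each control period).
- arm.camera(name): name is "scene" or "side" or "wrist"; returns the picture (400x640x3 uint8, red, green, blue); there is no depth.
- arm.get_calibration(name): a dict with "fx", "fy", "cx", "cy" (pixels), "R" (3x3) and "t" (3): a world point X has camera coordinates R X + t. Camera axes: x right, y down, z forward; pixel columns grow to the right and rows downward; lengths in m; the calibration is good to about 2 mm. The wrist camera is an equidistant fisheye: a pixel r from the principal point sees the ray r / f radians off the axis. A picture is of the moment at which its call begins: read the wrist's pose just before it. get_calibration takes no time and is no camera call; for the wrist camera it gives the pose at the moment of the call.
- arm.hand_in(): hands the job in; it is judged then, once.
The state is a dict: "t": time; "joints": joint angles; "qd": joint speeds; "tau": joint torques, N m; "ee_pos": TCP position; "tool_rot": TCP orientation; "contact_force": force on the tool from outside, world axes, zero at the start; "torque": the same for the moment, N m; "gripper_width": finger opening in m; "grasp_force": force on a finger pad.
Only numpy, scipy, OpenCV 4.12 (cv2) and the standard library are available. Lean on these libraries where they do the work, as an engineer would, in place of code of your own. Each camera call takes 0.05 s, during which the arm holds its last target. There are 200 camera calls.

## Working session

There is one attempt and no reset: what is moved stays moved. The work goes in short steps, Python scripts to look and compute and a tool call to move; the robot and the scene stay as the last step left them, time stands still between calls to the robot, and variables do not carry over. Pictures are saved under pics/ and viewed, at most 14 in all, crops included, and the job is handed in when it is done.

Besides the shell and the picture viewer there is one more tool, called after "Request:" in YAML: its name, and indented under it one key for each argument. jog_arm: Moves the arm, as the interface text tells. Its arguments: {"type":"object","properties":{"delta_rot":{"type":"array"},"linear":{"type":"array"},"hand":{"type":"array"},"force":{"type":"number"}},"required":["delta_rot","linear","hand"]}

```bash
mkdir -p pics
python3 - <<'E'
from rig import arm
import cv2
for n in("scene","side"):
    cv2.imwrite(f"pics/{n}0.png",arm.camera(n)[:,:,::-1])
    c=arm.get_calibration(n);print(n,c)
print(arm.observe())
E
```

```text
scene {'fx': 391.39373365083065, 'fy': 391.39373365083065, 'cx': 324.8859442000562, 'cy': 195.86578551909767, 'R': array([[-0.59787948,  0.80151641,  0.01056236],
       [ 0.65392061,  0.49531876, -0.57188037],
       [-0.46360324, -0.3350086 , -0.82026903]]), 't': array([ 0.31009418, -0.32785841,  1.21659979])}
side {'fx': 508.9858367593803, 'fy': 508.9858367593803, 'cx': 316.1969876582241, 'cy': 198.19618010213117, 'R': array([[ 0.9952746 , -0.09703555, -0.00354654],
       [-0.07399214, -0.73425871, -0.67482539],
       [ 0.06287798,  0.67189898, -0.73796891]]), 't': array([-0.53465992,  0.05316808,  1.25405588])}
{'t': 0.1, 'joints': array([-0.04152757,  0.41791177, -0.0102983 ,  1.61407121,  0.00468575,
        1.11072285, -0.05299837]), 'qd': array([-9.27657642e-04, -1.65569140e-03, -6.79760503e-04, -4.44515274e-04,
       -1.69852160e-03,  1.73363672e-03,  5.17854187e-05]), 'tau': array([ 7.74739638e-04, -8.52578259e+01,  6.39427956e-01, -4.26696110e+01,
       -4.89651540e-02,  1.64374465e-02, -7.34272044e-05]), 'ee_pos': array([6.24672850e-01, 7.98760832e-06, 2.04907414e-01]), 'tool_rot': array([-2.22090581e+00, -2.22096441e+00,  1.28943165e-03]), 'contact_force': array([0.15969753, 0.54028955, 0.46988273]), 'torque': array([-0.0128649 ,  0.01521528,  0.01953412]), 'grasp_force': 0.0, 'gripper_width': 0.09388659520301967}
```

View pics/scene0.png

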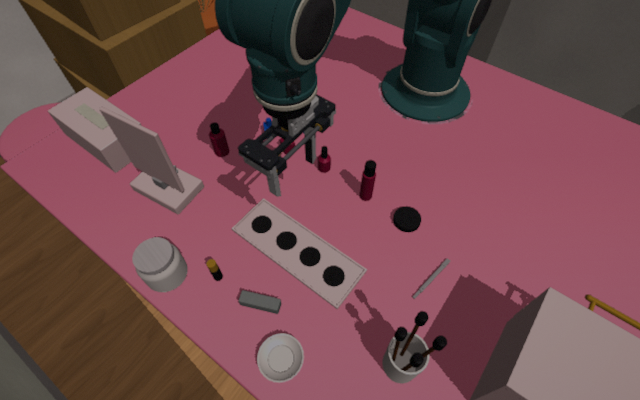

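View pics/side0.png

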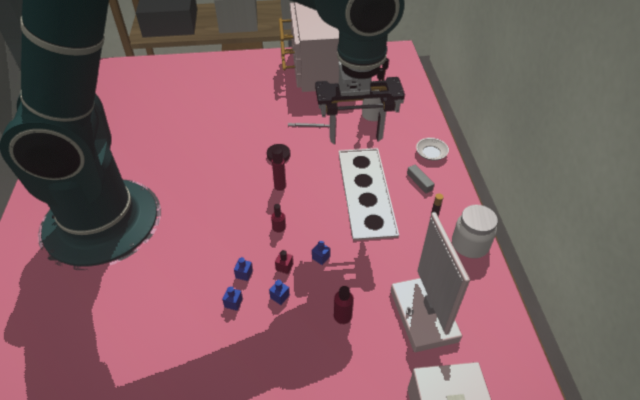

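The side view shows the tray at (367,193) with pads at (361,162), (363,181), (368,200) and (373,222). The mirror is at the bottom, which is −y, so slim goes on pad_4. Bottles: slim (279,187), round (278,220), square (284,262) among four blue look-alikes, wide (343,305). The pusher is at (310,126).

```bash
cat > h.py <<'E'
from rig import arm
import numpy as np, cv2
from scipy.spatial.transform import Rotation as Ro
def ray(c,uv,fish=False):
    d=(np.array(uv,float)-[c['cx'],c['cy']])/[c['fx'],c['fy']]
    if fish:
        r=np.hypot(*d); s=np.sinc(r/np.pi); v=np.r_[d*s,np.cos(r)]
    else: v=np.r_[d,1]
    R=np.array(c['R']);return -R.T@c['t'], R.T@v
def plane(c,uv,z,fish=False):
    o,v=ray(c,uv,fish);return o+v*(z-o[2])/v[2]
def proj(c,X,fish=False):
    p=np.array(c['R'])@X+c['t']
    if fish:
        t=np.arctan2(np.hypot(p[0],p[1]),p[2]);n=np.hypot(p[0],p[1])+1e-12
        d=p[:2]/n*t
    else: d=p[:2]/p[2]
    return d*[c['fx'],c['fy']]+[c['cx'],c['cy']]
E
python3 - <<'E'
from h import *
I=cv2.imread('pics/side0.png')
big=cv2.resize(I[110:340,220:420],None,fx=3.5,fy=2.6*1,interpolation=cv2.INTER_CUBIC) if 0 else cv2.resize(I[130:330,215:415],None,fx=3,fy=3,interpolation=cv2.INTER_CUBIC)
cv2.imwrite('pics/sidecrop.png',big)
c=arm.get_calibration('side')
I=I.astype(int);dark=(I.max(2)<70).astype(np.uint8)
n,l,s,ce=cv2.connectedComponentsWithStats(dark[:,:])
for i in range(1,n):
    if s[i,4]>25 and 215<ce[i][0]<400 and 110<ce[i][1]<340: print(ce[i].round(1),s[i],plane(c,ce[i],.007)[:2].round(4))
E
```

```text
[378.3 125. ] [376 112   5  27  67] [0.7466 0.2815]
[277.9 153.5] [267 145  23  20 328] [0.4495 0.1886]
[361.  161.5] [354 157  15  10 129] [0.6723 0.1337]
[280.7 176.7] [278 165   7  24 132] [0.4527 0.0976]
[362.9 180. ] [355 175  17  11 148] [0.6663 0.0637]
[367.5 199.4] [359 194  17  12 164] [ 0.667  -0.0052]
[276.8 210.5] [274 204   7  14  67] [ 0.4371 -0.0197]
[373.5 221.8] [365 215  18  14 193] [ 0.6694 -0.0795]
[280.  225.9] [276 221   8  10  60] [ 0.4426 -0.0697]
[282.9 255.8] [281 251   5  10  45] [ 0.4448 -0.1591]
[325.1 257.4] [322 252   7  11  41] [ 0.5408 -0.1732]
[284.  267.3] [277 260  15  13  87] [ 0.4456 -0.1911]
[249.1 272.3] [247 266   5  13  37] [ 0.367 -0.197]
[343.2 305.9] [334 286  18  37 442] [ 0.5654 -0.3025]
[283.9 297. ] [280 291   9  13  60] [ 0.4412 -0.2684]
[238.5 301.9] [236 295   6  15  45] [ 0.3438 -0.2707]
```

View pics/sidecrop.png

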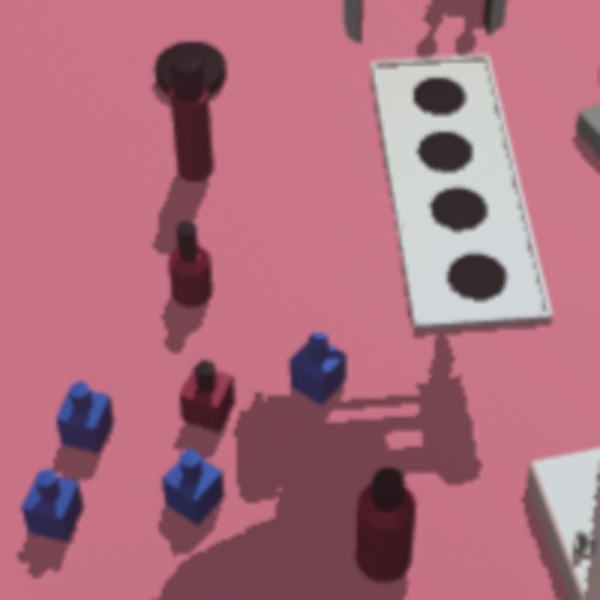

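The crop shows the cap tops (side pixels): slim (277.5,149), round (277.2,206.5), square (283.7,252.7), wide (344,288.7). The square bottle has blue look-alikes on both sides.

Run:
```python
from h import *
c=arm.get_calibration('side');s=arm.get_calibration('scene')
for n,t,h,b,r in [('slim',(277.5,149),.126,(280.3,190),.016),('round',(277.2,206.5),.078,(278.3,231.7),.017),('sq',(283.7,252.7),.056,(282,273),.016),('wide',(344,288.7),.1,(343,323),.02)]:
    p=plane(c,t,h);q=plane(c,b,0);print(n,p.round(3),(q+[0,r,0]).round(3),'scene px',proj(s,p).round(0))
for n,t in [('b1',(334/0+0,0))] if 0 else [('blueA',(318,338)),('blueB',(190,458)),('blueC',(80,390)),('blueD',(48,478))]:
    print(n,plane(c,np.array(t)/3+[215,130],.056).round(3))
w=arm.get_calibration('wrist');print(w)
o=arm.observe();R=Ro.from_rotvec(o['tool_rot']);print(R.as_matrix().round(3), R.inv().apply(-np.array(w['R']).T@w['t']-o['ee_pos']).round(4),o['t'])
cv2.imwrite('pics/w0.png',arm.camera('wrist')[:,:,::-1])
```

```text
slim [0.45  0.074 0.126] [0.449 0.072 0.   ] scene px [370. 165.]
round [ 0.44  -0.07   0.078] [ 0.437 -0.065 -0.   ] scene px [322. 148.]
sq [ 0.448 -0.187  0.056] [ 0.44  -0.185  0.   ] scene px [284. 135.]
wide [ 0.561 -0.319  0.1  ] [ 0.56  -0.319  0.   ] scene px [213. 126.]
blueA [ 0.532 -0.168  0.056]
blueB [ 0.432 -0.263  0.056]
blueC [ 0.356 -0.197  0.056]
blueD [ 0.334 -0.269  0.056]
{'fx': 309.70691628693146, 'fy': 309.70691628693146, 'cx': 317.6383731077209, 'cy': 197.78024773223282, 'R': array([[ 9.99999839e-01,  4.13700438e-04, -3.89492566e-04],
       [ 4.91506163e-04, -9.73742712e-01,  2.27650807e-01],
       [-2.85086308e-04, -2.27650962e-01, -9.73742758e-01]]), 't': array([-0.62527854, -0.02399157,  0.38860952])}
[[-0.     1.    -0.001]
 [ 1.     0.    -0.   ]
 [-0.    -0.001 -1.   ]] [ 0.0653  0.0005 -0.1787] 0.1
```

View pics/w0.png

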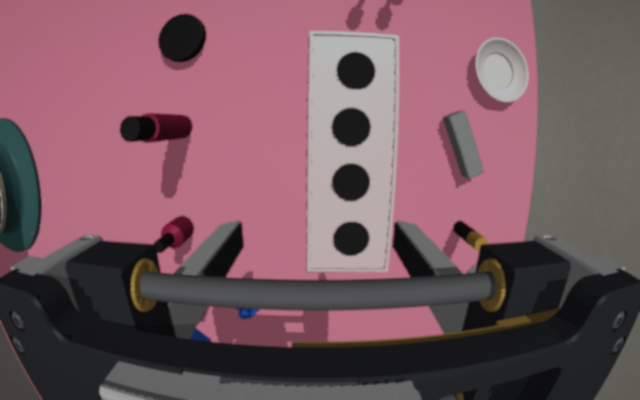

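The wrist view shows the pads at (356,70), (351,127), (350,182), (351,238). Slim's cap is at (130,129) and the round cap at about (163,244).

Run:
```python
from h import *
w=arm.get_calibration('wrist');s=arm.get_calibration('scene');c=arm.get_calibration('side')
I=cv2.imread('pics/w0.png').astype(int);d=(I.max(2)<60).astype(np.uint8)
n,l,st,ce=cv2.connectedComponentsWithStats(d[:258])
for i in range(1,n):
    if 200<st[i,4]<6000: print(ce[i].round(1),st[i],plane(w,ce[i],.007,1).round(4))
print('slimtop',plane(w,(130,129),.126,1).round(4))
for p in [(133,185),(168,165),(203,185),(178,208)]:print('mirr base scene',plane(s,p,.015)[:2].round(3))
for p in [(391,290),(430,278),(460,333),(415,344)]:print('mirr base side',plane(c,p,.015)[:2].round(3))
for p in [(433,217),(465,265)]:print('panel top',plane(c,p,.245)[:2].round(3))
```

```text
[181.9  38. ] [ 159   15   46   47 1660] [0.4491 0.1902 0.007 ]
[355.4  70.4] [338  53  36  35 997] [0.671  0.1354 0.007 ]
[350.7 126.6] [ 333  109   36   36 1028] [0.6653 0.0658 0.007 ]
[137.7 128.2] [121 117  35  24 712] [0.3809 0.0742 0.007 ]
[454.9 145.7] [445 118  21  58 227] [0.8033 0.0467 0.007 ]
[173.2 130.4] [156 122  35  18 454] [0.4375 0.0671 0.007 ]
[ 34.6 193.9] [ 19 130  22 118 252] [ 0.1257 -0.016   0.007 ]
[ 11.1 207.4] [   0  151   26  100 1604] [ 0.0292 -0.0422  0.007 ]
[350.4 181.8] [333 165  36  35 979] [ 0.6659 -0.0024  0.007 ]
[350.7 238.2] [334 223  34  32 832] [ 0.6684 -0.0767  0.007 ]
[230.7 244.7] [212 224  31  34 530] [ 0.5086 -0.0875  0.007 ]
[404.6 244.7] [394 224  30  34 524] [ 0.7421 -0.0873  0.007 ]
[125.9 249.2] [  72  233  102   25 1272] [ 0.3333 -0.1032  0.007 ]
[518.2 250.6] [ 479  240   85   18 1063] [ 0.9361 -0.1066  0.007 ]
slimtop [0.449  0.0714 0.126 ]
mirr base scene [ 0.779 -0.404]
mirr base scene [ 0.684 -0.385]
mirr base scene [ 0.674 -0.265]
mirr base scene [ 0.758 -0.262]
mirr base side [ 0.672 -0.279]
mirr base side [ 0.763 -0.257]
mirr base side [ 0.791 -0.392]
mirr base side [ 0.695 -0.407]
panel top [ 0.727 -0.273]
panel top [ 0.754 -0.383]
```

Request:
jog_arm:
  delta_rot:
    - [0,0,0]
    - [0,0,0]
    - [0,0,0]
    - [0,0,0]
    - [0,0,0]
    - [0,0,0]
    - [0,0,0]
    - [0,0,0]
    - [0,0,0]
    - [0,0,0]
  linear:
    - [73,-176,0]
    - [73,-176,0]
    - [73,-176,0]
    - [73,-176,0]
    - [73,-176,0]
    - [73,-176,0]
    - [73,-176,0]
    - [73,-176,0]
    - [73,-176,0]
    - [73,-176,0]
  hand: [94,94,94,94,94,94,94,94,94,94]
  force: 15

```text
t: 0.98
ee_pos: [0.4495, 0.0726, 0.2051]
tool_rot: [-2.222, -2.22, 0.001]
contact_force: [0.6, -0.1, -0.5]
gripper_width: 0.0942
grasp_force: 0.0
```

Run:
```python
from h import *
w=arm.get_calibration('wrist');I=arm.camera('wrist')
cv2.imwrite('pics/w1.png',I[:,:,::-1]);o=arm.observe();print(o['ee_pos'],o['tool_rot'],proj(w,np.array([.449,.073,.126]),1))
```

```text
[0.44945762 0.0726331  0.20513629] [-2.22209524e+00 -2.22029701e+00  8.40521759e-04] [316.13920986 203.0620493 ]
```

View pics/w1.png

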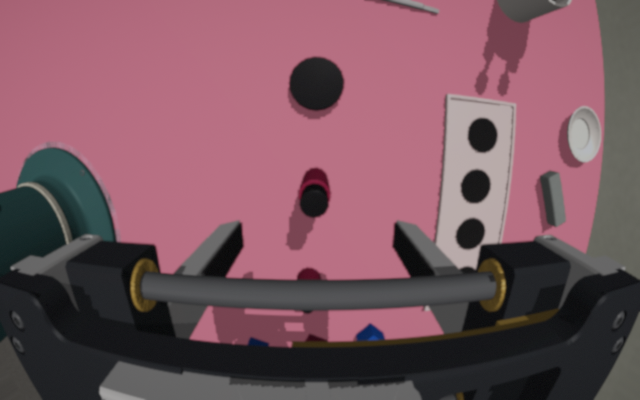

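The slim cap is at (314,202), within 2 px of the predicted point. I'll descend and grasp.

Request:
jog_arm:
  delta_rot:
    - [0,0,0]
    - [0,0,0]
    - [0,0,0]
    - [0,0,0]
    - [0,0,0]
    - [0,0,0]
    - [0,0,0]
    - [0,0,0]
    - [0,0,0]
    - [0,0,0]
  linear:
    - [0,-1,40]
    - [0,-1,80]
    - [0,-1,115]
    - [0,-1,140]
    - [0,-1,155]
    - [0,-1,155]
    - [0,-1,155]
    - [0,-1,155]
    - [0,-1,155]
    - [0,-1,155]
  hand: [94,94,94,94,94,94,20,20,20,20]

```text
t: 1.87
ee_pos: [0.4487, 0.0731, 0.0515]
tool_rot: [2.221, 2.221, 0.002]
contact_force: [0.6, -0.1, 0.4]
gripper_width: 0.071
grasp_force: 0.0
```

Request:
jog_arm:
  delta_rot:
    - [0,0,0]
    - [0,0,0]
    - [0,0,0]
    - [0,0,0]
    - [0,0,0]
    - [0,0,0]
  linear:
    - [0,0,0]
    - [0,0,0]
    - [0,0,0]
    - [0,0,0]
    - [0,0,0]
    - [0,0,0]
  hand: [20,20,20,20,20,20]

```text
t: 2.37
ee_pos: [0.4479, 0.073, 0.0504]
tool_rot: [-2.221, -2.221, 0.0]
contact_force: [-2.3, 0.8, 8.8]
gripper_width: 0.0317
grasp_force: 15.0
```

Request:
jog_arm:
  delta_rot:
    - [0,0,0]
    - [0,0,0]
    - [0,0,0]
    - [0,0,0]
    - [0,0,0]
    - [0,0,0]
    - [0,0,0]
    - [0,0,0]
    - [0,0,0]
    - [0,0,0]
  linear:
    - [0,0,-10]
    - [0,0,-30]
    - [0,0,-50]
    - [-8,12,-65]
    - [-24,35,-70]
    - [-42,61,-70]
    - [-60,88,-70]
    - [-78,114,-70]
    - [-96,140,-70]
    - [-114,167,-70]
  hand: [20,20,20,20,20,20,20,20,20,20]

```text
t: 3.2
ee_pos: [0.6159, -0.042, 0.1212]
tool_rot: [-2.221, -2.221, 0.0]
contact_force: [-0.4, 0.6, 0.2]
gripper_width: 0.0319
grasp_force: 15.0
```

Request:
jog_arm:
  delta_rot:
    - [0,0,0]
    - [0,0,0]
    - [0,0,0]
    - [0,0,0]
    - [0,0,0]
    - [0,0,0]
  linear:
    - [-16,24,0]
    - [-30,44,0]
    - [-37,54,0]
    - [-37,54,0]
    - [-37,54,0]
    - [-37,54,0]
  hand: [20,20,20,20,20,20]

```text
t: 3.7
ee_pos: [0.6684, -0.0773, 0.1207]
tool_rot: [-2.22, -2.222, 0.0]
contact_force: [-0.5, 0.2, -2.2]
gripper_width: 0.0318
grasp_force: 15.0
```

Run:
```python
from h import *
w=arm.get_calibration('wrist');I=arm.camera('wrist')
cv2.imwrite('pics/w2.png',I[:,:,::-1]);o=arm.observe();print(o['ee_pos'],o['tool_rot'],o['contact_force'],o['gripper_width'])
I=I.astype(int);d=(I.max(2)<60).astype(np.uint8)
n,l,st,ce=cv2.connectedComponentsWithStats(d[:225])
for i in range(1,n):
    if 300<st[i,4]<6000 : print(ce[i].round(1),st[i],plane(w,ce[i],.007,1).round(4))
print(proj(w,np.array([.669,-.078,.007]),1))
```

```text
[ 0.66838085 -0.07714564  0.12078828] [-2.22019376e+00 -2.22197365e+00 -5.45870936e-05] [-0.44788381  0.9563398  -1.93340214] 0.03195921295920933
[314.   47.1] [ 290   25   48   45 1677] [0.6655 0.0649 0.007 ]
[452.8  74.3] [436  36  35  77 530] [0.8035 0.0461 0.007 ]
[314.6 117.1] [ 291   94   48   47 1789] [ 0.6662 -0.0028  0.007 ]
[317.  187.4] [ 294  172   47   35 1015] [ 0.6685 -0.0699  0.007 ]
[467.1 185.6] [456 176  25  22 342] [ 0.825 -0.067  0.007]
[ 82.6 195.6] [ 69 186  28  20 359] [ 0.3849 -0.0778  0.007 ]
[317.56315628 195.55651005]
```

View pics/w2.png

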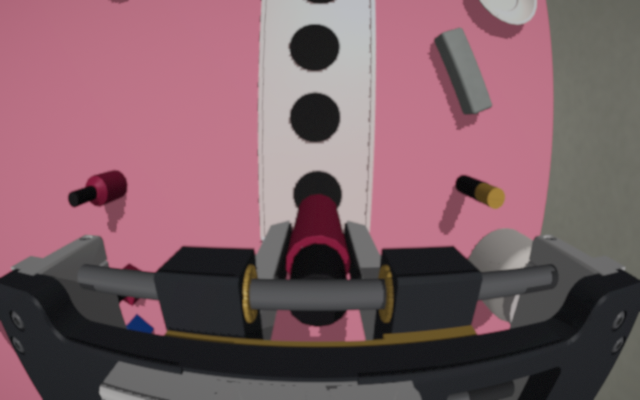

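Pad 4 shows at about (317,195), directly under the slim bottle. I'll lower it gently.

Request:
jog_arm:
  delta_rot:
    - [0,0,0]
    - [0,0,0]
    - [0,0,0]
    - [0,0,0]
    - [0,0,0]
    - [0,0,0]
    - [0,0,0]
    - [0,0,0]
    - [0,0,0]
    - [0,0,0]
  linear:
    - [0,0,15]
    - [0,0,30]
    - [0,0,43]
    - [0,0,52]
    - [0,0,56]
    - [0,0,58]
    - [0,0,60]
    - [0,0,61]
    - [0,0,62]
    - [0,0,62]
  hand: [20,20,20,20,20,20,20,20,20,20]

```text
t: 4.58
ee_pos: [0.6691, -0.078, 0.0587]
tool_rot: [2.221, 2.221, 0.0]
contact_force: [-0.3, 0.2, -1.8]
gripper_width: 0.0315
grasp_force: 15.0
```

Request:
jog_arm:
  delta_rot:
    - [0,0,0]
    - [0,0,0]
    - [0,0,0]
  linear:
    - [0,0,0.5]
    - [0,0,1]
    - [0,0,1]
  hand: [20,20,20]

```text
t: 4.83
ee_pos: [0.6691, -0.0781, 0.0576]
tool_rot: [2.221, 2.221, 0.0]
contact_force: [0.8, 0.2, -0.6]
gripper_width: 0.0317
grasp_force: 15.0
```

Request:
jog_arm:
  delta_rot:
    - [0,0,0]
    - [0,0,0]
    - [0,0,0]
  linear:
    - [0,0,0.5]
    - [0,0,0.5]
    - [0,0,0.5]
  hand: [20,20,20]

```text
t: 5.08
ee_pos: [0.6692, -0.0781, 0.0576]
tool_rot: [2.221, 2.221, 0.0]
contact_force: [-2.4, 1.1, 7.1]
gripper_width: 0.0319
grasp_force: 15.0
```

Request:
jog_arm:
  delta_rot:
    - [0,0,0]
    - [0,0,0]
    - [0,0,0]
    - [0,0,0]
    - [0,0,0]
    - [0,0,0]
    - [0,0,0]
    - [0,0,0]
    - [0,0,0]
    - [0,0,0]
  linear:
    - [0,0,-0.5]
    - [0,0,-0.5]
    - [0,0,-0.5]
    - [0,0,-0.5]
    - [0,0,-0.5]
    - [0,0,-20]
    - [0,0,-55]
    - [0,0,-90]
    - [0,0,-125]
    - [0,0,-145]
  hand: [40,50,60,70,70,70,70,70,70,70]

```text
t: 5.92
ee_pos: [0.67, -0.0781, 0.2061]
tool_rot: [2.219, 2.219, 0.004]
contact_force: [1.1, -0.4, 0.8]
gripper_width: 0.0697
grasp_force: 0.0
```

Request:
jog_arm:
  delta_rot:
    - [0,0,0]
    - [0,0,0]
    - [0,0,0]
    - [0,0,0]
    - [0,0,0]
    - [0,0,0]
    - [0,0,0]
    - [0,0,0]
    - [0,0,0]
    - [0,0,0]
  linear:
    - [-30,-13,0]
    - [-70,-31,0]
    - [-110,-49,0]
    - [-150,-67,0]
    - [-190,-85,0]
    - [-220,-98,0]
    - [-241,-108,0]
    - [-241,-108,0]
    - [-241,-108,0]
    - [-241,-108,0]
  hand: [90,90,90,90,90,90,90,90,90,90]

```text
t: 6.75
ee_pos: [0.5615, -0.318, 0.2018]
tool_rot: [-2.22, -2.222, -0.001]
contact_force: [0.6, 0.6, -0.4]
gripper_width: 0.0904
grasp_force: 0.0
```

Run:
```python
from h import *
w=arm.get_calibration('wrist');I=arm.camera('wrist')
cv2.imwrite('pics/w3.png',I[:,:,::-1]);o=arm.observe();print(o['ee_pos'],o['tool_rot'],o['contact_force'],o['gripper_width'])
print(proj(w,np.array([.561,-.319,.1]),1),proj(w,np.array([.571,-.319,.1]),1))
```

```text
[ 0.56174404 -0.31754119  0.20188129] [-2.21929997e+00 -2.22313996e+00 -8.38520680e-04] [-0.59218322 -0.20014328  0.19054625] 0.08986998730285803
[316.27418844 198.67275624] [327.01152924 198.68402916]
```

View pics/w3.png

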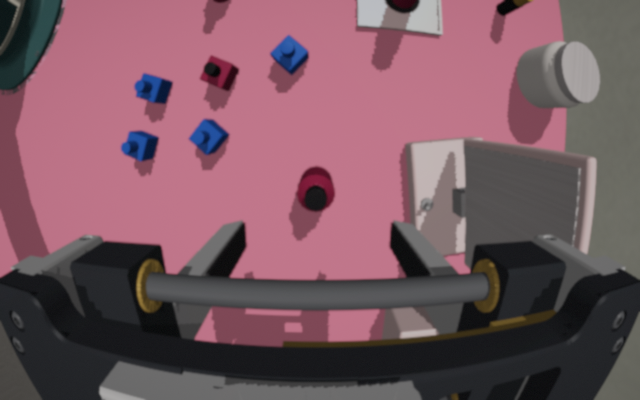

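The wide cap is at (316,197), centred under the gripper. The mirror base edge, at column 408, is clear of the fingers.

Request:
jog_arm:
  delta_rot:
    - [0,0,0]
    - [0,0,0]
    - [0,0,0]
    - [0,0,0]
    - [0,0,0]
    - [0,0,0]
    - [0,0,0]
    - [0,0,0]
    - [0,0,0]
    - [0,0,0]
  linear:
    - [0,0,35]
    - [0,0,75]
    - [0,0,110]
    - [0,0,140]
    - [0,0,160]
    - [0,0,172]
    - [0,0,172]
    - [0,0,172]
    - [0,0,172]
    - [0,0,172]
  hand: [90,90,90,90,90,90,90,28,28,28]

```text
t: 7.63
ee_pos: [0.5619, -0.3193, 0.0316]
tool_rot: [2.22, 2.22, 0.001]
contact_force: [0.3, 0.0, 0.8]
gripper_width: 0.074
grasp_force: 0.0
```

Request:
jog_arm:
  delta_rot:
    - [0,0,0]
    - [0,0,0]
    - [0,0,0]
    - [0,0,0]
    - [0,0,0]
    - [0,0,0]
  linear:
    - [0,0,0]
    - [0,0,0]
    - [0,0,0]
    - [0,0,0]
    - [0,0,0]
    - [0,0,0]
  hand: [28,28,28,28,28,28]

```text
t: 8.13
ee_pos: [0.5609, -0.3191, 0.03]
tool_rot: [-2.221, -2.221, 0.0]
contact_force: [-1.5, 0.4, 2.2]
gripper_width: 0.0396
grasp_force: 15.0
```

Request:
jog_arm:
  delta_rot:
    - [0,0,0]
    - [0,0,0]
    - [0,0,0]
    - [0,0,0]
    - [0,0,0]
    - [0,0,0]
    - [0,0,0]
    - [0,0,0]
    - [0,0,0]
    - [0,0,0]
  linear:
    - [0,0,-8]
    - [0,0,-30]
    - [0,0,-60]
    - [0,0,-90]
    - [0,0,-120]
    - [10,3,-145]
    - [35,11,-155]
    - [65,21,-155]
    - [95,31,-155]
    - [125,41,-155]
  hand: [28,28,28,28,28,28,28,28,28,28]

```text
t: 8.97
ee_pos: [0.6022, -0.1927, 0.1858]
tool_rot: [2.222, 2.221, 0.001]
contact_force: [0.2, -0.0, -1.7]
gripper_width: 0.0398
grasp_force: 15.0
```

Request:
jog_arm:
  delta_rot:
    - [0,0,0]
    - [0,0,0]
    - [0,0,0]
    - [0,0,0]
    - [0,0,0]
    - [0,0,0]
    - [0,0,0]
    - [0,0,0]
    - [0,0,0]
    - [0,0,0]
  linear:
    - [30,10,0]
    - [60,20,0]
    - [90,30,0]
    - [120,41,0]
    - [150,51,0]
    - [172,58,0]
    - [186,63,0]
    - [190.5,64.5,0]
    - [190.5,64.5,0]
    - [190.5,64.5,0]
  hand: [28,28,28,28,28,28,28,28,28,28]

```text
t: 9.8
ee_pos: [0.6662, -0.0053, 0.185]
tool_rot: [2.223, 2.22, -0.001]
contact_force: [-0.4, -1.5, -2.0]
gripper_width: 0.0402
grasp_force: 15.0
```

Request:
jog_arm:
  delta_rot:
    - [0,0,0]
    - [0,0,0]
    - [0,0,0]
    - [0,0,0]
    - [0,0,0]
    - [0,0,0]
    - [0,0,0]
    - [0,0,0]
    - [0,0,0]
    - [0,0,0]
  linear:
    - [0,0,20]
    - [0,0,50]
    - [0,0,80]
    - [0,0,110]
    - [0,0,130]
    - [0,0,140]
    - [0,0,144]
    - [0,0,146]
    - [0,0,147]
    - [0,0,147]
  hand: [28,28,28,28,28,28,28,28,28,28]

```text
t: 10.63
ee_pos: [0.6671, -0.0038, 0.0391]
tool_rot: [2.221, 2.22, 0.002]
contact_force: [0.6, 0.2, -1.7]
gripper_width: 0.0395
grasp_force: 15.0
```

Request:
jog_arm:
  delta_rot:
    - [0,0,0]
    - [0,0,0]
    - [0,0,0]
  linear:
    - [0,0,0.5]
    - [0,0,1]
    - [0,0,1]
  hand: [28,28,28]

```text
t: 10.88
ee_pos: [0.6667, -0.0035, 0.0374]
tool_rot: [2.221, 2.221, 0.001]
contact_force: [1.1, 0.3, -1.9]
gripper_width: 0.0399
grasp_force: 15.0
```

Run:
```python
from h import *
I=arm.camera('side')
cv2.imwrite('pics/s1.png',cv2.resize(I[110:310,265:465,::-1],None,fx=3,fy=3,interpolation=cv2.INTER_CUBIC));o=arm.observe();print(o['ee_pos'],o['contact_force'],o['gripper_width'])
```

```text
[ 0.66662236 -0.00351591  0.03730133] [ 0.01004284 -0.20184134 -1.83513979] 0.03951369789882745
```

View pics/s1.png

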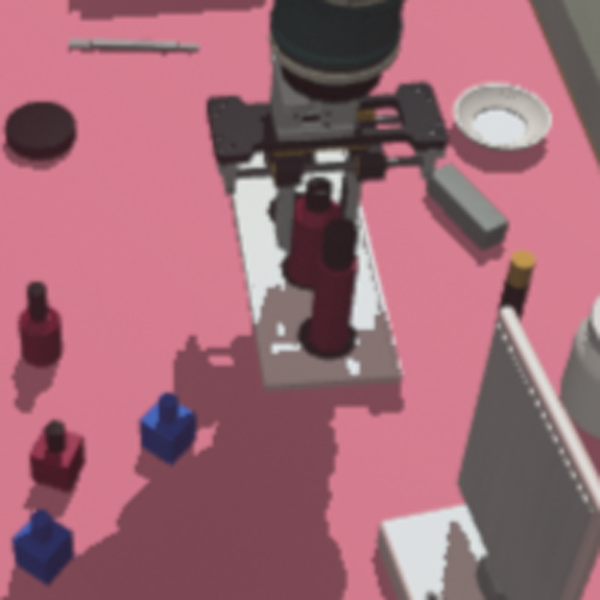

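Slim stands centred on pad 4 (crop 328,340). Wide is just above pad 3, and the pusher is undisturbed. I'll finish lowering in small steps.

Request:
jog_arm:
  delta_rot:
    - [0,0,0]
    - [0,0,0]
    - [0,0,0]
  linear:
    - [0,0,0.5]
    - [0,0,0.5]
    - [0,0,0.5]
  hand: [28,28,28]

```text
t: 11.18
ee_pos: [0.6667, -0.0035, 0.037]
tool_rot: [2.221, 2.221, 0.0]
contact_force: [-1.1, 0.0, 5.3]
gripper_width: 0.0398
grasp_force: 15.0
```

Request:
jog_arm:
  delta_rot:
    - [0,0,0]
    - [0,0,0]
    - [0,0,0]
    - [0,0,0]
    - [0,0,0]
    - [0,0,0]
    - [0,0,0]
    - [0,0,0]
    - [0,0,0]
    - [0,0,0]
  linear:
    - [0,0,-0.5]
    - [0,0,-0.5]
    - [0,0,-0.5]
    - [0,0,-0.5]
    - [0,0,-0.5]
    - [0,0,-20]
    - [0,0,-55]
    - [0,0,-90]
    - [0,0,-125]
    - [0,0,-145]
  hand: [45,55,65,75,75,75,75,75,75,75]

```text
t: 12.02
ee_pos: [0.6675, -0.0035, 0.1855]
tool_rot: [2.22, 2.22, 0.004]
contact_force: [-0.2, -0.6, -0.6]
gripper_width: 0.075
grasp_force: 0.0
```

Request:
jog_arm:
  delta_rot:
    - [0,0,0]
    - [0,0,0]
    - [0,0,0]
    - [0,0,0]
    - [0,0,0]
    - [0,0,0]
    - [0,0,0]
    - [0,0,0]
    - [0,0,0]
    - [0,0,0]
  linear:
    - [-8,-30,0]
    - [-19,-68,0]
    - [-29,-105,0]
    - [-40,-143,0]
    - [-51,-180,0]
    - [-60,-212,0]
    - [-64.5,-228,0]
    - [-64.5,-228,0]
    - [-64.5,-228,0]
    - [-64.5,-228,0]
  hand: [80,80,80,80,80,80,80,80,80,80]

```text
t: 12.85
ee_pos: [0.4393, -0.0678, 0.1817]
tool_rot: [2.221, 2.221, 0.001]
contact_force: [1.0, -0.0, -0.5]
gripper_width: 0.08
grasp_force: 0.0
```

Run:
```python
from h import *
w=arm.get_calibration('wrist');I=arm.camera('wrist')
cv2.imwrite('pics/w4.png',I[:,:,::-1]);o=arm.observe();print(o['ee_pos'],o['tool_rot'],o['contact_force'],o['gripper_width'])
print(proj(w,np.array([.4385,-.068,.078]),1),proj(w,np.array([.4485,-.068,.078]),1))
```

```text
[ 0.4393477  -0.06770138  0.18150844] [2.22074927e+00 2.22181808e+00 3.30362221e-04] [0.57874855 0.62216009 0.38838587] 0.07980820991605389
[315.87634797 197.33887759] [326.55473152 197.34286185]
```

View pics/w4.png

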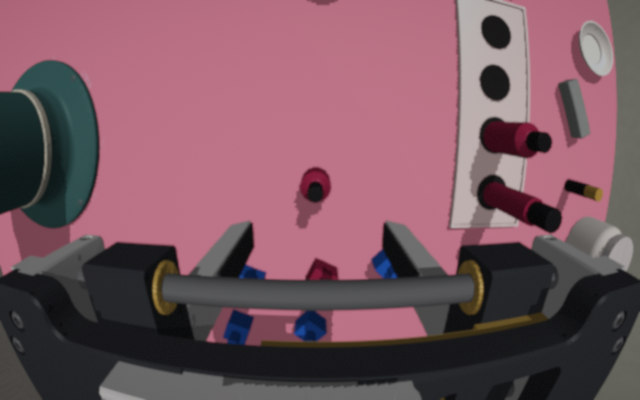

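The round cap is at (315.5,191), about 5 mm further +y than I estimated. I'll correct by +5 mm in tool x and descend.

Request:
jog_arm:
  delta_rot:
    - [0,0,0]
    - [0,0,0]
    - [0,0,0]
    - [0,0,0]
    - [0,0,0]
    - [0,0,0]
    - [0,0,0]
    - [0,0,0]
    - [0,0,0]
    - [0,0,0]
  linear:
    - [5,-1,35]
    - [5,-1,75]
    - [5,-1,110]
    - [5,-1,140]
    - [5,-1,160]
    - [5,-1,171]
    - [5,-1,171]
    - [5,-1,171]
    - [5,-1,171]
    - [5,-1,171]
  hand: [80,80,80,80,80,80,80,22,22,22]

```text
t: 13.73
ee_pos: [0.4383, -0.063, 0.0113]
tool_rot: [2.22, 2.221, 0.001]
contact_force: [0.1, -0.5, 0.2]
gripper_width: 0.0634
grasp_force: 0.0
```

Request:
jog_arm:
  delta_rot:
    - [0,0,0]
    - [0,0,0]
    - [0,0,0]
    - [0,0,0]
    - [0,0,0]
    - [0,0,0]
  linear:
    - [0,0,0]
    - [0,0,0]
    - [0,0,0]
    - [0,0,0]
    - [0,0,0]
    - [0,0,0]
  hand: [22,22,22,22,22,22]

```text
t: 14.23
ee_pos: [0.4376, -0.063, 0.0106]
tool_rot: [2.221, 2.221, 0.0]
contact_force: [-0.7, -0.4, 5.6]
gripper_width: 0.0338
grasp_force: 15.0
```

Request:
jog_arm:
  delta_rot:
    - [0,0,0]
    - [0,0,0]
    - [0,0,0]
    - [0,0,0]
    - [0,0,0]
    - [0,0,0]
    - [0,0,0]
    - [0,0,0]
    - [0,0,0]
    - [0,0,0]
  linear:
    - [0,0,-8]
    - [0,0,-30]
    - [0,0,-60]
    - [0,0,-90]
    - [0,0,-120]
    - [6,10,-140]
    - [19,34,-150]
    - [34,60,-150]
    - [49,87,-150]
    - [64,114,-150]
  hand: [22,22,22,22,22,22,22,22,22,22]

```text
t: 15.07
ee_pos: [0.5525, 0.0018, 0.1613]
tool_rot: [2.221, 2.221, 0.001]
contact_force: [0.0, -1.3, -0.0]
gripper_width: 0.0338
grasp_force: 15.0
```

Request:
jog_arm:
  delta_rot:
    - [0,0,0]
    - [0,0,0]
    - [0,0,0]
    - [0,0,0]
    - [0,0,0]
    - [0,0,0]
    - [0,0,0]
    - [0,0,0]
    - [0,0,0]
  linear:
    - [15,27,0]
    - [30,54,0]
    - [45,80,0]
    - [56,100,0]
    - [62,111,0]
    - [64,114,0]
    - [64,114,0]
    - [64,114,0]
    - [64,114,0]
  hand: [22,22,22,22,22,22,22,22,22]

```text
t: 15.82
ee_pos: [0.6648, 0.0642, 0.1607]
tool_rot: [2.222, 2.221, -0.001]
contact_force: [-0.6, 0.0, -0.8]
gripper_width: 0.0333
grasp_force: 15.0
```

Request:
jog_arm:
  delta_rot:
    - [0,0,0]
    - [0,0,0]
    - [0,0,0]
    - [0,0,0]
    - [0,0,0]
    - [0,0,0]
    - [0,0,0]
    - [0,0,0]
    - [0,0,0]
    - [0,0,0]
  linear:
    - [0.5,0.5,20]
    - [0.5,0.5,50]
    - [0.5,0.5,80]
    - [0.5,0.5,110]
    - [0.5,0.5,128]
    - [0.5,0.5,136]
    - [0.5,0.5,140]
    - [0.5,0.5,141]
    - [0.5,0.5,142]
    - [0.5,0.5,142]
  hand: [22,22,22,22,22,22,22,22,22,22]

```text
t: 16.65
ee_pos: [0.6666, 0.0655, 0.0197]
tool_rot: [2.221, 2.221, 0.002]
contact_force: [-0.6, 0.5, -0.7]
gripper_width: 0.0331
grasp_force: 15.0
```

Request:
jog_arm:
  delta_rot:
    - [0,0,0]
    - [0,0,0]
    - [0,0,0]
  linear:
    - [0,0,0.5]
    - [0,0,1]
    - [0,0,1]
  hand: [22,22,22]

```text
t: 16.9
ee_pos: [0.6662, 0.0655, 0.0178]
tool_rot: [2.221, 2.221, 0.001]
contact_force: [-0.1, -0.1, -0.7]
gripper_width: 0.0333
grasp_force: 15.0
```

Request:
jog_arm:
  delta_rot:
    - [0,0,0]
    - [0,0,0]
    - [0,0,0]
  linear:
    - [0,0,0.5]
    - [0,0,0.5]
    - [0,0,0.5]
  hand: [22,22,22]

```text
t: 17.15
ee_pos: [0.6662, 0.0655, 0.0177]
tool_rot: [2.221, 2.221, 0.0]
contact_force: [-4.5, -0.6, 8.9]
gripper_width: 0.0331
grasp_force: 15.0
```

Request:
jog_arm:
  delta_rot:
    - [0,0,0]
    - [0,0,0]
    - [0,0,0]
    - [0,0,0]
    - [0,0,0]
    - [0,0,0]
    - [0,0,0]
    - [0,0,0]
    - [0,0,0]
    - [0,0,0]
  linear:
    - [0,0,-0.5]
    - [0,0,-0.5]
    - [0,0,-0.5]
    - [0,0,-0.5]
    - [0,0,-20]
    - [0,0,-55]
    - [0,0,-90]
    - [0,0,-125]
    - [0,0,-155]
    - [0,0,-170]
  hand: [40,50,60,65,65,65,65,65,65,65]

```text
t: 17.98
ee_pos: [0.6672, 0.0657, 0.1913]
tool_rot: [2.22, 2.219, 0.006]
contact_force: [-0.4, 0.3, -0.1]
gripper_width: 0.0649
grasp_force: 0.0
```

Request:
jog_arm:
  delta_rot:
    - [0,0,0]
    - [0,0,0]
    - [0,0,0]
    - [0,0,0]
    - [0,0,0]
    - [0,0,0]
    - [0,0,0]
    - [0,0,0]
    - [0,0,0]
    - [0,0,0]
    - [0,0,0]
  linear:
    - [-20,-17,0]
    - [-45,-39,0]
    - [-72,-63,0]
    - [-99,-86,0]
    - [-126,-109,0]
    - [-153,-133,0]
    - [-180,-156,0]
    - [-207,-180,0]
    - [-232,-201,0]
    - [-252,-219,0]
  hand: [80,80,80,80,80,80,80,80,80,80]

```text
$.linear: bad value
```

Request:
jog_arm:
  delta_rot:
    - [0,0,0]
    - [0,0,0]
    - [0,0,0]
    - [0,0,0]
    - [0,0,0]
    - [0,0,0]
    - [0,0,0]
    - [0,0,0]
    - [0,0,0]
    - [0,0,0]
  linear:
    - [-20,-17,0]
    - [-45,-39,0]
    - [-72,-63,0]
    - [-99,-86,0]
    - [-126,-109,0]
    - [-153,-133,0]
    - [-180,-156,0]
    - [-207,-180,0]
    - [-232,-201,0]
    - [-252,-219,0]
  hand: [80,80,80,80,80,80,80,80,80,80]

```text
t: 18.82
ee_pos: [0.4452, -0.1883, 0.1871]
tool_rot: [2.223, 2.22, -0.0]
contact_force: [1.4, -0.7, -0.9]
gripper_width: 0.0801
grasp_force: 0.0
```

Request:
jog_arm:
  delta_rot:
    - [0,0,0]
    - [0,0,0]
    - [0,0,0]
    - [0,0,0]
  linear:
    - [0,0,0]
    - [0,0,0]
    - [0,0,0]
    - [0,0,0]
  hand: [80,80,80,80]

```text
t: 19.15
ee_pos: [0.4476, -0.1857, 0.1869]
tool_rot: [-2.22, -2.223, -0.0]
contact_force: [-0.1, -0.5, 0.3]
gripper_width: 0.0801
grasp_force: 0.0
```

Run:
```python
from h import *
w=arm.get_calibration('wrist');I=arm.camera('wrist')
cv2.imwrite('pics/w5.png',cv2.resize(I[100:260,200:440,::-1],None,fx=3.3,fy=3.3,interpolation=cv2.INTER_CUBIC));o=arm.observe();print(o['ee_pos'],o['tool_rot'],o['contact_force'],o['gripper_width'])
np.savez('w5.npz',**{k:np.array(v) for k,v in w.items()})
print(proj(w,np.array([.447,-.187,.056]),1))
```

```text
[ 0.44761158 -0.18564288  0.18686697] [-2.21956624e+00 -2.22311332e+00 -6.24899282e-05] [ 1.07873465 -0.06475109 -0.6906013 ] 0.07985649829224285
[316.24932375 192.40443779]
```

View pics/w5.png

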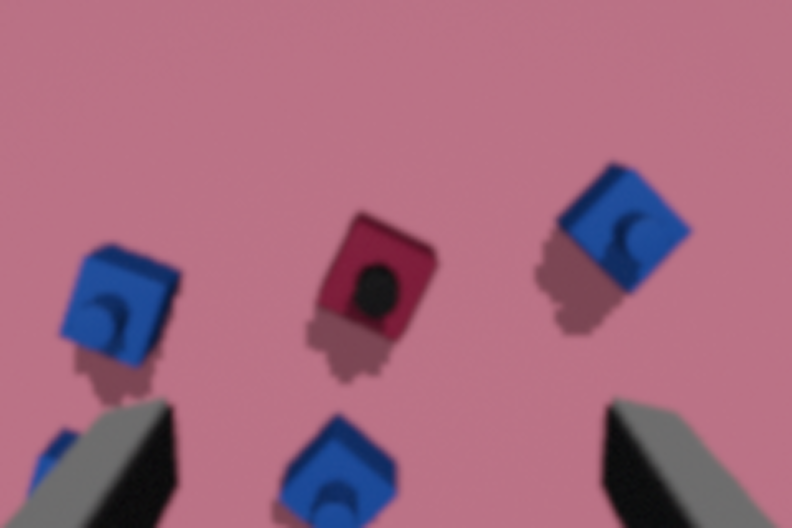

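The red square bottle's top-face corners are at crop (357,224), (436,264), (398,340) and (318,303), with the cap at (376,290). It is yawed about 27° and the look-alikes are clear of the rotated finger line.

Run:
```python
from h import *
w=dict(np.load('w5.npz'))
P=np.array([plane(w,np.array(p)/3.3+[200,100],.034,1) for p in [(357,224),(436,264),(398,340),(318,303)]])
print(P.round(4),P.mean(0));print(plane(w,np.array((376,290))/3.3+[200,100],.056,1))
for i in range(4):
    d=P[(i+1)%4]-P[i];print(np.hypot(*d[:2]),np.degrees(np.arctan2(d[1],d[0])))
```

```text
[[ 0.4382 -0.1647  0.034 ]
 [ 0.4642 -0.1779  0.034 ]
 [ 0.4517 -0.2037  0.034 ]
 [ 0.4251 -0.1911  0.034 ]] [ 0.44480448 -0.18435186  0.034     ]
[ 0.44464057 -0.18228329  0.056     ]
0.029153583540510383 -27.008752188968383
0.028656027745285178 -115.68492440698606
0.029470146495039404 154.63969931193085
0.0294983135039976 63.685994310033074
```

Request:
jog_arm:
  delta_rot:
    - [0,0,7]
    - [0,0,14]
    - [0,0,20]
    - [0,0,26]
    - [0,0,26]
    - [0,0,26]
    - [0,0,26]
    - [0,0,26]
    - [0,0,26]
    - [0,0,26]
  linear:
    - [2,-3,0]
    - [2,-3,10]
    - [2,-3,20]
    - [2,-3,40]
    - [2,-3,75]
    - [2,-3,110]
    - [2,-3,140]
    - [2,-3,165]
    - [2,-3,177]
    - [2,-3,177]
  hand: [60,60,60,60,60,60,60,60,60,60]

```text
t: 20.03
ee_pos: [0.4428, -0.1832, 0.0073]
tool_rot: [-2.66, -1.665, 0.005]
contact_force: [-1.2, 0.4, -0.0]
gripper_width: 0.0601
grasp_force: 0.0
```

Request:
jog_arm:
  delta_rot:
    - [0,0,0]
    - [0,0,0]
    - [0,0,0]
    - [0,0,0]
    - [0,0,0]
    - [0,0,0]
    - [0,0,0]
    - [0,0,0]
  linear:
    - [0,0,0]
    - [0,0,0]
    - [0,0,0]
    - [0,0,0]
    - [0,0,0]
    - [0,0,0]
    - [0,0,0]
    - [0,0,0]
  hand: [60,22,22,22,22,22,22,22]

```text
t: 20.7
ee_pos: [0.4443, -0.1846, 0.0105]
tool_rot: [2.664, 1.664, 0.001]
contact_force: [-1.3, 1.2, 9.0]
gripper_width: 0.0318
grasp_force: 15.0
```

Request:
jog_arm:
  delta_rot:
    - [0,0,0]
    - [0,0,0]
    - [0,0,0]
    - [0,0,0]
    - [0,0,-5]
    - [0,0,-11]
    - [0,0,-17]
    - [0,0,-22]
    - [0,0,-26]
    - [0,0,-26]
  linear:
    - [0,0,-8]
    - [0,0,-30]
    - [0,0,-60]
    - [0,0,-90]
    - [0,0,-115]
    - [0,0,-135]
    - [0,0,-150]
    - [0,0,-150]
    - [0,0,-150]
    - [0,0,-150]
  hand: [22,22,22,22,22,22,22,22,22,22]

```text
t: 21.53
ee_pos: [0.4439, -0.1846, 0.1607]
tool_rot: [2.217, 2.225, 0.0]
contact_force: [0.2, 0.3, 0.1]
gripper_width: 0.0313
grasp_force: 15.0
```

Request:
jog_arm:
  delta_rot:
    - [0,0,0]
    - [0,0,0]
    - [0,0,0]
    - [0,0,0]
    - [0,0,0]
    - [0,0,0]
    - [0,0,0]
    - [0,0,0]
    - [0,0,0]
    - [0,0,0]
  linear:
    - [20,4,0]
    - [50,10,0]
    - [80,20,0]
    - [110,35,0]
    - [140,55,0]
    - [170,75,0]
    - [195,95,0]
    - [215,115,0]
    - [230,130,0]
    - [240,140,0]
  hand: [22,22,22,22,22,22,22,22,22,22]

```text
t: 22.37
ee_pos: [0.5849, 0.0576, 0.1598]
tool_rot: [-2.223, -2.22, 0.0]
contact_force: [0.1, -0.6, -0.7]
gripper_width: 0.0317
grasp_force: 15.0
```

Request:
jog_arm:
  delta_rot:
    - [0,0,0]
    - [0,0,0]
    - [0,0,0]
    - [0,0,0]
    - [0,0,0]
    - [0,0,0]
    - [0,0,0]
    - [0,0,0]
    - [0,0,0]
  linear:
    - [18,20,0]
    - [38,42,0]
    - [58,65,0]
    - [70,79,0]
    - [77,86,0]
    - [78,87,0]
    - [78,87,0]
    - [78,87,0]
    - [78,87,0]
  hand: [22,22,22,22,22,22,22,22,22]

```text
t: 23.12
ee_pos: [0.6705, 0.1323, 0.1602]
tool_rot: [2.223, 2.219, -0.001]
contact_force: [-0.4, 0.4, -0.5]
gripper_width: 0.0323
grasp_force: 15.0
```

Run:
```python
from h import *
o=arm.observe();print(o['ee_pos'],o['contact_force'],o['gripper_width'])
w=arm.get_calibration('wrist');I=arm.camera('wrist')
cv2.imwrite('pics/w6.png',I[:,:,::-1]);print(proj(w,np.array([.671,.1345,.007]),1))
```

```text
[0.670497   0.13229735 0.16024546] [-0.44902536  0.43197643 -0.45591271] 0.03225885156885002
[317.38352176 184.84643452]
```

View pics/w6.png

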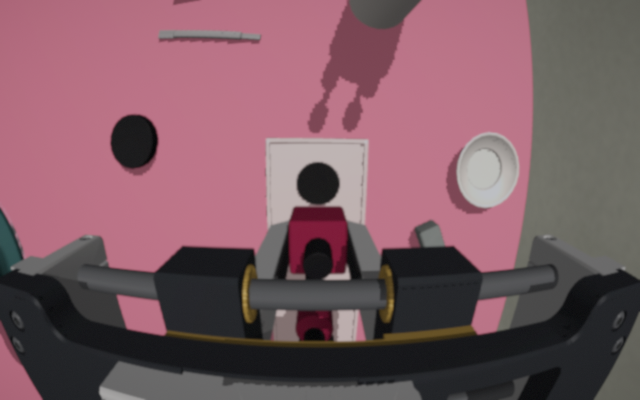

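Pad 1 is at (318,184), matching the prediction, with the square bottle held upright. I'll lower it.

Request:
jog_arm:
  delta_rot:
    - [0,0,0]
    - [0,0,0]
    - [0,0,0]
    - [0,0,0]
    - [0,0,0]
    - [0,0,0]
    - [0,0,0]
    - [0,0,0]
    - [0,0,0]
    - [0,0,0]
  linear:
    - [0.5,0,20]
    - [0.5,0,50]
    - [0.5,0,80]
    - [0.5,0,110]
    - [0.5,0,128]
    - [0.5,0,135]
    - [0.5,0,138]
    - [0.5,0,140]
    - [0.5,0,141]
    - [0.5,0,141]
  hand: [22,22,22,22,22,22,22,22,22,22]

```text
t: 24.0
ee_pos: [0.6716, 0.134, 0.0201]
tool_rot: [2.221, 2.221, 0.002]
contact_force: [0.9, -0.7, -0.6]
gripper_width: 0.0317
grasp_force: 15.0
```

Request:
jog_arm:
  delta_rot:
    - [0,0,0]
    - [0,0,0]
    - [0,0,0]
    - [0,0,0]
  linear:
    - [0,0,0.5]
    - [0,0,0.5]
    - [0,0,0.5]
    - [0,0,0.5]
  hand: [22,22,22,22]

```text
t: 24.33
ee_pos: [0.6711, 0.134, 0.0187]
tool_rot: [2.221, 2.221, 0.0]
contact_force: [-0.1, 0.3, -1.0]
gripper_width: 0.032
grasp_force: 15.0
```

Request:
jog_arm:
  delta_rot:
    - [0,0,0]
    - [0,0,0]
    - [0,0,0]
    - [0,0,0]
  linear:
    - [0,0,0.5]
    - [0,0,1]
    - [0,0,1]
    - [0,0,1]
  hand: [22,22,22,22]

```text
t: 24.67
ee_pos: [0.671, 0.134, 0.0176]
tool_rot: [2.221, 2.221, 0.0]
contact_force: [-1.7, 0.6, 2.8]
gripper_width: 0.0318
grasp_force: 15.0
```

Request:
jog_arm:
  delta_rot:
    - [0,0,0]
    - [0,0,0]
    - [0,0,0]
    - [0,0,0]
    - [0,0,0]
    - [0,0,0]
    - [0,0,0]
    - [0,0,0]
    - [0,0,0]
    - [0,0,0]
  linear:
    - [0,0,0]
    - [0,0,0]
    - [0,0,0]
    - [0,0,0]
    - [0,0,-20]
    - [0,0,-55]
    - [0,0,-90]
    - [0,0,-125]
    - [0,0,-160]
    - [0,0,-190]
  hand: [40,50,60,65,65,65,65,65,65,65]

```text
t: 25.5
ee_pos: [0.6711, 0.134, 0.2101]
tool_rot: [2.221, 2.221, 0.002]
contact_force: [0.1, 0.3, 0.1]
gripper_width: 0.0647
grasp_force: 0.0
```

Request:
jog_arm:
  delta_rot:
    - [0,0,0]
    - [0,0,0]
    - [0,0,0]
    - [0,0,0]
    - [0,0,0]
    - [0,0,0]
    - [0,0,0]
    - [0,0,0]
    - [0,0,0]
    - [0,0,0]
  linear:
    - [0,-20,-10]
    - [0,-50,-10]
    - [0,-80,-10]
    - [0,-110,-10]
    - [0,-140,-10]
    - [0,-170,-10]
    - [0,-190,-10]
    - [0,-200,-10]
    - [0,-200,-10]
    - [0,-200,-10]
  hand: [65,65,65,65,65,65,65,65,65,65]

```text
t: 26.33
ee_pos: [0.4717, 0.134, 0.2178]
tool_rot: [2.221, 2.221, 0.001]
contact_force: [-0.1, 0.3, -0.2]
gripper_width: 0.0653
grasp_force: 0.0
```

Run:
```python
from h import *
c=arm.get_calibration('side')
I=arm.camera('side')
cv2.imwrite('pics/s2.png',cv2.resize(I[110:310,265:465,::-1],None,fx=3,fy=3,interpolation=cv2.INTER_CUBIC));o=arm.observe();print(o['ee_pos'],o['contact_force'],o['t'])
for n,x,y,h in[('slim',.669,-.078,.133),('wide',.6665,-.0035,.107),('round',.666,.065,.085),('sq',.671,.1345,.063)]:
    print(n,((proj(c,np.array([x,y,h]))-[265,110])*3).round(0),((proj(c,np.array([x,y,.007]))-[265,110])*3).round(0))
```

```text
[0.4719954  0.13398479 0.21762065] [ 0.595435    0.01776016 -0.51282283] 26.3833
slim [338. 226.] [325. 334.]
wide [315. 182.] [306. 267.]
round [299. 144.] [293. 209.]
sq [290. 108.] [286. 154.]
```

View pics/s2.png

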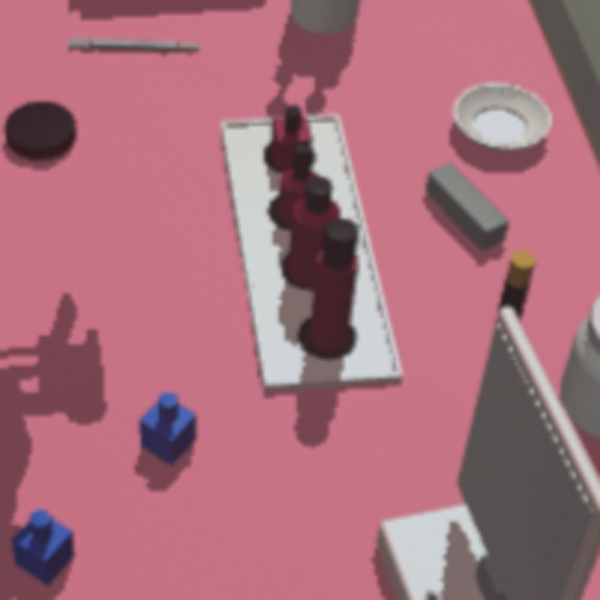

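All four bottles stand upright on their pads, with caps at crop (340,230), (318,187), (302,150) and (293,113), all within about 2 px of the predicted points once scaled to the camera image. The pusher (135,46) and the blue look-alikes in view have not moved.

```bash
python3 -c "
from rig import arm
print(arm.hand_in())"
```

```text
the job is handed in; nothing more can be done
None
```

The four bottles stand upright on their pads in height order, from the tallest (slim) on the mirror-side end pad (pad_4) down to the square one on pad_1; the pusher was left untouched, and the job was handed in at about 26 s of the 112 s limit.

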